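# Fold down the sippy cup's spout

## Robot

A 7-joint arm with a two-finger parallel gripper is mounted at the origin on the work surface. World frame = base frame: x ahead of the robot, y to its left, z up, the work surface at z = 0. Lengths are in m, angles in rad, forces in N, time in s.
With the tool pointing down it reaches from about 0.4 to 0.9 m from the base axis. Payload 5.6 kg.
Tool frame: the origin (TCP) lies midway between the tips of the shut fingers; the grasp point (between the pads) lies 19 mm behind it; z points along the fingers, y is the line along which they close (so a half turn about z gives the same grasp; the last joint's range is limited). The gripper opens to 92 mm and grips with 3 to 60 N. Pads are 20 mm wide; open, the fingers measure 128 mm over their backs; the gripper's body (75 mm by 189 mm) begins 69 mm behind the grasp point.
Start: joints at [-1.21, 0.468, -0.012, 1.603, 0.006, 1.071, -0.056], TCP at [0.255, 0.598, 0.175] pointing down, gripper open.
Joint ranges: [-2.53, 2.53], [-0.31, 2.02], [-1.57, 1.55], [0.28, 2.44], [-1.29, 4.43], [0.15, 1.84], [-2.92, 2.92]. Speed limits (rad/s): [2.57, 2.57, 3.14, 3.14, 3.14, 3.14, 3.14].

## Interface

Orientations are given as a 3x3 rotation matrix whose columns are the frame's x, y, z axes.
In Python, from station import env, effector, solver, viewer, workorder, search_frame, tip_of gives the robot as it stands. Calls block until the motion is done:
- env.reach(position, orientation): joint-space move of the TCP to a pose.
- env.movel(position, frame=None, rate=0.15): straight line of the TCP; frame=None keeps the orientation; rate is the mean speed in m/s.
- env.goto_joints(angles): joint-space move.
- effector.release() and effector.grasp(squeeze=None): open the fingers fully, or close them until they stop; squeeze is the grip in N (None keeps the last).
- env.pause(seconds).
- solver.inverse_kinematics(position, orientation): joint angles nearest the present ones, or None.
- env.sense(): the state.
- viewer.read_camera(name): name is "side" or "top"; returns (picture, depth): 480x640x3 uint8, red, green, blue; 480x640 float32, m along the optical axis (not along the pixel's ray), 0 where there is no reading.
- viewer.camera_info(name): a dict with "intrinsics" (3x3 intrinsics, pixels), "eye" and "rotation" of the camera in the world. Camera axes: x right, y up, looking along -z (the intrinsics and any distortion apply to the point x, -y, -z); pixel columns grow to the right and rows downward; lengths in m; the calibration is good to about 2 mm. A picture is of the moment at which its call begins. camera_info takes no time and is no camera call.
A pose or a line that the arm cannot do raises env.PlanningError and nothing moves.
- workorder.finish_job(): hands the job in; it is judged then, once.
Trained networks look in the newest picture that a camera, given by its name, has taken for a name from the list of things; names that differ only in an ending like _2 or _b are one class to them, and where a whole thing is asked for, a point or a joint stands for the part that bears it (a point fixed in the world has none). Each returns a list of dicts, best first, with "score" (0 to 1); they miss things now and then, are a little off and sometimes report something else, mostly with a low value. They report only what shows in the picture. A call takes as long as a camera call.
- search_frame(camera, name): "at" ([x, y, z] in m, in world coordinates, good to about 4 mm: the middle of the surface that is visible of it).
- tip_of(camera, name): "at" ([x, y, z] in m, in world coordinates, good to about 4 mm: a listed point, or the origin of a listed thing).
The state is a dict: "t": time; "joint_positions": joint angles; "joint_velocities": joint speeds; "tau": joint torques, N m; "ee_pos": TCP position; "tcp_rot": TCP orientation; "wrist_force": force on the tool from outside, world axes, zero at the start; "moment": the same for the moment, N m; "gripper_width": finger opening in m; "grasp_force": force on a finger pad.
Only numpy, scipy, OpenCV 4.12 (cv2) and the standard library are available. Lean on these libraries where they do the work, as an engineer would, in place of code of your own. Each camera call takes 0.05 s, during which the arm holds its last target. There are 200 camera calls.

## Task

With the fingertips, fold the orange sippy cup's flip-up spout down until it lies fully home in the groove on its lid, then take the hand away. Do it gently: leave the cup standing where it is, not lifted, tipped or shoved. Leave alone the blue cup, whose spout stays up to dry, the closed storage box, the yellow teether ring and the bottle opener hanging on its hook.

Things in the scene. Friction and masses are not known exactly. Their poses are not given: they have to be found in the camera images.
- orange_cup: Orange two-handled trainer cup, orange screw lid, white flip-up spout; loose, part full, sealed (0.2 to 0.38 kg). Origin: centre of its underside, z up. Base 68 mm across, lid collar 79, lid top 113 mm up. Handles along its +y and -y reach 65 mm from the axis, 25 to 90 mm up. Two cheeks on the lid, 54 mm long, 4 thick, 22 apart, tops 124 mm up, form the spout's groove along the cup's x.
- orange_hinge (a point): Hinge of the orange cup's spout, at (18, 0, 121) mm in the cup's frame; the hinge pin lies along the cup's y.
- orange_tip (a point): End of the orange cup's spout, 42 mm from the hinge. The spout is a white bar 9 mm thick, 13 mm wide; over its last 10 mm a soft lip, 18 mm wide, stands 9 mm above the hinge-to-tip line (on the side that is upper when folded); it gives 1 mm for 2.5 N, up to 4.5 mm. Folded home, it points along the cup's -x from the hinge, level, the lip's top 130 mm above the cup's base, 6 mm above the cheeks.
- orange_spout (a joint): Angle of the orange cup's spout, rad: 0 = folded home (a firm stop), 1.57 = straight up; it starts 0.9 to 1.35 up, leaning over the lid. A light friction hinge (about 0.01 N m, some 0.3 N at the lip, no spring): it stays at any angle it is left at.
- blue_cup: Blue cup of the same make and size, standing loose, its white spout up too (hinge along its own y, folding towards its -x); to be left alone. Origin: centre of its underside.
- blue_tip (a point): Middle of the mouthpiece end of the blue cup's raised spout.
- storage_box: Clear plastic storage box with packets and jars in it, fixed, 200 mm (x) by 150 mm (y), 100 mm high with its closed lid. Origin: centre of its underside.
- box_lid (a joint): Hinged lid of the storage box, rad: 0 = shut; the hinge is on the box's far (+x) rim and it opens upward.
- teether: Yellow silicone teether ring of fat beads, 80 mm across outside, 48 mm inside, 16 mm thick, lying flat and loose (50 g). Origin: centre of its underside.
- hook_stand: Steel hook stand, fixed: round foot 90 mm across, 12 mm high, a 7 mm rod 187 mm high and an arm that points to the stand's -x, 57 mm long, 196 mm high at its tip. Origin: centre of its underside.
- opener_end (a point): Lower end of the flat steel bottle opener that hangs freely by its eye from the hook's arm, 36 mm out along the stand's -x; the opener is 120 mm long, 38 mm wide, and swings sideways (about the stand's x).

How it is judged:
By the outcome, as a careful person would: the job done as asked, in the order asked, and still so for the second after the job is handed in, with the robot touching nothing.
It also fails if it takes over 35 s, if anything falls off the work surface, if the arm or the gripper's body presses on something with over 40 N, if the wrist force passes 120 N, or if a joint passes its speed limit or range.

## Working session

There is one attempt and no reset: what is moved stays moved. The work goes in short steps, each a Python script; the robot and the scene stay as the last script left them, time stands still between calls to the robot, and variables do not carry over. Pictures are saved under pics/ and viewed, at most 10 in all, crops included, and the job is handed in when it is done.

```bash
ls; mkdir -p pics; python3 - <<'E'
from station import *
import cv2,numpy as np
for c in("side","top"):
    p,d=viewer.read_camera(c); cv2.imwrite(f"pics/{c}0.png",p[:,:,::-1]); np.savez(f"pics/{c}0.npz",p=p,d=d)
    i=viewer.camera_info(c); print(c,{k:np.round(v,3).tolist() if not isinstance(v,str) else v for k,v in i.items()})
    for n in("orange_cup","orange_hinge","orange_tip","blue_cup","blue_tip","storage_box","teether","hook_stand","opener_end"):
        print(n,[(np.round(r["at"],3).tolist(),round(r["score"],2)) for r in tip_of(c,n)][:3])
s=env.sense();print(s["t"],s["ee_pos"],np.round(s["tcp_rot"],2).tolist(),s["gripper_width"])
E
```

```text
pics
side {'intrinsics': [[583.078, 0.0, 319.481], [0.0, 583.078, 233.477], [0.0, 0.0, 1.0]], 'eye': [0.459, -0.866, 0.715], 'rotation': [[0.987, 0.098, -0.125], [-0.158, 0.534, -0.83], [-0.014, 0.84, 0.543]]}
orange_cup [([0.562, 0.206, 0.001], 0.7)]
orange_hinge [([0.542, 0.208, 0.121], 0.76), ([0.488, 0.459, 0.069], 0.54)]
orange_tip []
blue_cup [([0.45, -0.243, 0.002], 0.9)]
blue_tip [([0.457, -0.237, 0.16], 0.8)]
storage_box [([0.646, -0.005, 0.003], 0.65)]
teether [([0.429, 0.045, -0.0], 0.98)]
hook_stand [([0.521, 0.45, 0.002], 0.61)]
opener_end [([0.486, 0.462, 0.068], 0.61)]
top {'intrinsics': [[555.941, 0.0, 310.681], [0.0, 555.941, 234.305], [0.0, 0.0, 1.0]], 'eye': [0.42, 0.061, 1.11], 'rotation': [[-0.006, 0.982, -0.191], [-0.999, -0.013, -0.035], [-0.037, 0.191, 0.981]]}
orange_cup [([0.562, 0.21, 0.0], 0.81), ([0.643, -0.004, 0.001], 0.5), ([0.518, 0.449, -0.0], 0.39)]
orange_hinge [([0.544, 0.208, 0.119], 0.76), ([0.561, 0.21, 0.159], 0.32), ([0.564, 0.209, 0.002], 0.31)]
orange_tip []
blue_cup [([0.644, -0.003, 0.002], 0.29)]
blue_tip [([0.46, -0.242, 0.164], 0.69)]
storage_box [([0.642, -0.005, 0.002], 0.89)]
teether [([0.427, 0.047, 0.001], 0.62)]
hook_stand [([0.518, 0.451, -0.001], 0.79)]
opener_end [([0.482, 0.459, 0.065], 0.64), ([0.56, 0.209, 0.158], 0.2)]
1.0 [0.2554564  0.59771876 0.17490636] [[-0.92, 0.39, 0.0], [0.39, 0.92, 0.0], [-0.0, 0.0, -1.0]] 0.09154556200150096
```

```bash
python3 - <<'E'
import cv2,numpy as np
s=cv2.imread("pics/side0.png");t=cv2.imread("pics/top0.png")
cv2.imwrite("pics/both.png",np.hstack([cv2.resize(s,(400,300)),cv2.resize(t,(400,300))]))
from station import viewer
def px(c,P):
    i=viewer.camera_info(c);q=np.array(i["rotation"]).T@(np.array(P)-i["eye"]);K=np.array(i["intrinsics"]);u=K@[q[0]/-q[2],-q[1]/-q[2],1];return u[:2].astype(int)
o=[]
for c,im in(("side",s),("top",t)):
    u,v=px(c,[.56,.208,.1]);print(c,u,v);o.append(cv2.resize(im[v-60:v+60,u-60:u+60],(400,400),interpolation=cv2.INTER_CUBIC))
cv2.imwrite("pics/crop.png",np.hstack(o))
E
```

```text
side 290 201
top 251 265
```

View pics/both.png

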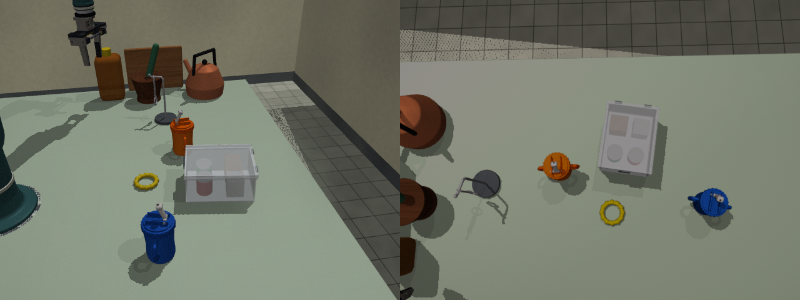

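View pics/crop.png

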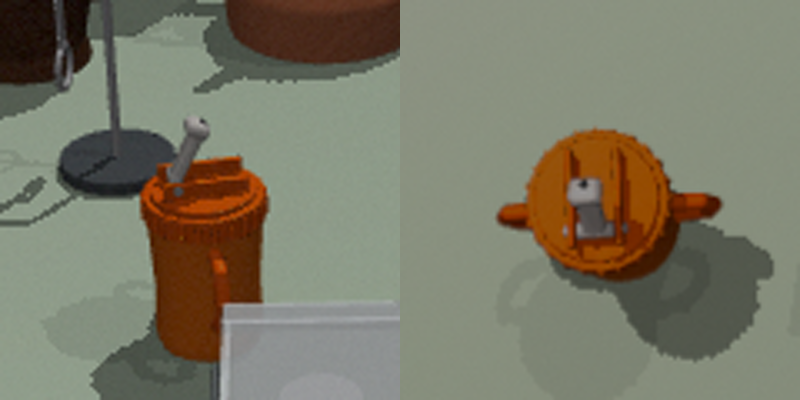

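The side view shows the orange cup at about (290,200), with its spout leaning towards +x and the hinge on the robot side. The top view shows it at about (251,265), with its handles roughly along world y. The box is to the right, and the hook stand is behind and to the left. Next I'll refine the geometry from depth.

```bash
cat > h.py <<'E'
import numpy as np
from station import *
def cloud(c,p,d):
    i=viewer.camera_info(c);K=np.array(i["intrinsics"]);v,u=np.mgrid[:480,:640]
    q=np.stack([(u-K[0,2])/K[0,0]*d,-(v-K[1,2])/K[1,1]*d,-d],-1)
    return q@np.array(i["rotation"]).T+np.array(i["eye"])
def analyse(c,p,d):
    P=cloud(c,p,d);f=p.astype(int);near=(np.hypot(P[...,0]-.562,P[...,1]-.208)<.08)&(d>0)
    org=near&(f[...,0]>2*f[...,2]+25)&(P[...,2]>.02)
    wh=near&(f.max(-1)-f.min(-1)<40)&(P[...,2]>.118)&(np.hypot(P[...,0]-.562,P[...,1]-.208)<.05)
    return P[org],P[wh]
E
python3 - <<'E'
from h import *
import cv2
for c in("side","top"):
    z=np.load(f"pics/{c}0.npz");o,w=analyse(c,z["p"],z["d"])
    w=w[np.argsort(w[:,2])];print(c,len(o),len(w))
    for a in np.array_split(w,6):print(" white",a.mean(0).round(4),a.min(0).round(3),a.max(0).round(3))
    lid=o[(o[:,2]>.105)&(o[:,2]<.117)];(x,y),r=cv2.minEnclosingCircle(lid[:,:2].astype(np.float32))
    print(" lid",x,y,r,np.median(lid[:,2]))
    ch=o[o[:,2]>.119];print(" cheek",len(ch),ch.mean(0),np.percentile(ch[:,2],[5,50,95]))
    if len(ch)>5:
        (cx,cy),wh,a=cv2.minAreaRect(ch[:,:2].astype(np.float32));print("  rect",cx,cy,wh,a)
    rr=np.hypot(o[:,0]-x,o[:,1]-y);hd=o[(rr>.046)&(o[:,2]<.095)]
    for s in(1,-1):
        g=hd[(hd[:,1]-y)*s>0];print(" handle",len(g),(g.mean(0)-[x,y,0]) if len(g) else "")
E
```

```text
side 1534 125
 white [0.5421 0.2002 0.1241] [0.538 0.187 0.122] [0.548 0.212 0.127]
 white [0.5453 0.2027 0.1312] [0.539 0.192 0.127] [0.553 0.21  0.135]
 white [0.5493 0.2032 0.139 ] [0.544 0.199 0.135] [0.555 0.212 0.143]
 white [0.5546 0.2021 0.1474] [0.549 0.197 0.143] [0.562 0.207 0.152]
 white [0.5567 0.2017 0.1552] [0.55  0.197 0.152] [0.564 0.209 0.158]
 white [0.5568 0.2047 0.1594] [0.55  0.199 0.158] [0.563 0.213 0.161]
 lid 0.5589563846588135 0.20493009686470032 0.041335172951221466 0.11206511772695016
 cheek 114 [0.56223873 0.20436055 0.12226286] [0.11961761 0.12201614 0.12509163]
  rect 0.5600215792655945 0.20580673217773438 (0.03618570789694786, 0.05481324717402458) 89.71273040771484
 handle 0 
 handle 71 [ 0.00321037 -0.0557848   0.07173392]
top 1526 164
 white [0.5409 0.2088 0.1241] [0.538 0.192 0.12 ] [0.545 0.224 0.127]
 white [0.5427 0.2066 0.131 ] [0.539 0.191 0.127] [0.546 0.216 0.136]
 white [0.5476 0.2077 0.1404] [0.543 0.202 0.136] [0.551 0.214 0.145]
 white [0.5573 0.208  0.1544] [0.549 0.201 0.146] [0.564 0.217 0.158]
 white [0.5563 0.2083 0.1593] [0.551 0.201 0.158] [0.563 0.217 0.16 ]
 white [0.5559 0.2088 0.162 ] [0.551 0.201 0.16 ] [0.561 0.215 0.165]
 lid 0.5592601895332336 0.20898644626140594 0.040341995656490326 0.11251829747973019
 cheek 137 [0.55875246 0.20764456 0.12456055] [0.1201883  0.12449572 0.12818259]
  rect 0.5597230195999146 0.20901988446712494 (0.05296647548675537, 0.03029634803533554) 2.5285556316375732
 handle 41 [-0.00290828  0.05243684  0.07746117]
 handle 63 [ 0.00261278 -0.05400291  0.07450837]
```

```bash
cat >> h.py <<'E'
a=np.radians(2.8);f=np.array([np.cos(a),np.sin(a),0]);C=np.array([.5595,.2085,0]);H=C-.018*f+[0,0,.121]
Z=np.array([0,0,-1.]);R=np.column_stack([-f,np.cross(Z,-f),Z])
def corner(th,r=.035,off=.009):
    return H+f*(r*np.cos(th)-off*np.sin(th)-.010)+np.array([0,0,r*np.sin(th)+off*np.cos(th)])
def F(): return np.array(env.sense()["wrist_force"])
E
python3 - <<'E'
from h import *
import cv2
s=env.sense();p=np.array(s["ee_pos"])
env.movel(p+[0,0,.15],rate=.25);effector.grasp(10)
s0=corner(1.35)-.012*f
env.reach(s0+[0,0,.15],R);print(env.sense()["ee_pos"],env.sense()["gripper_width"],env.sense()["t"])
env.movel(s0,rate=.15);env.pause(.2);b=F();print("base",b.round(2),env.sense()["ee_pos"],s0)
for th in np.arange(1.3,.09,-.15):
    env.movel(corner(th),rate=.04);w=F()-b;print(round(th,2),w.round(2))
    if np.linalg.norm(w)>5:print("stop");break
print(env.sense()["t"])
p,d=viewer.read_camera("side");p2,d2=viewer.read_camera("top")
cv2.imwrite("pics/mid.png",np.hstack([cv2.resize(q[v-70:v+50,u-60:u+60],(400,400))[:,:,::-1] for q,u,v in((p,290,201),(p2,251,265))]))
E
```

```text
[0.51810162 0.20774451 0.30710291] 0.000703336823321988 4.8167
base [-0.48  1.21 -0.62] [0.51891251 0.20668256 0.15793435] [0.51843281 0.20649148 0.15712138]
1.3 [ 0.44 -1.39  1.03]
1.15 [ 0.04 -1.35  1.15]
1.0 [-0.05 -1.58  0.52]
0.85 [ 0.62 -2.01  0.34]
0.7 [ 0.83 -0.01  0.82]
0.55 [-0.12 -1.42  0.63]
0.4 [ 0.37 -1.02  1.27]
0.25 [ 1.01 -1.59  0.36]
0.1 [ 0.03 -1.55  1.1 ]
8.925
```

View pics/mid.png

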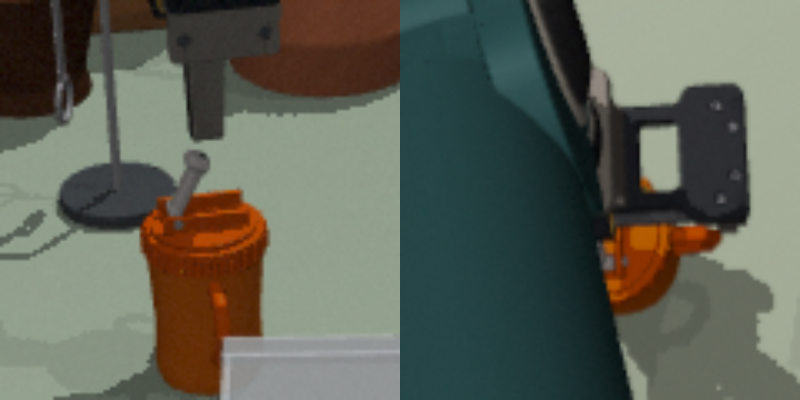

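The side view shows the spout still up, with its tip at about (195,160) in the crop. The fingertips are above or behind it at about (205,138), so contact never happened. I'll check the actual TCP.

```bash
python3 - <<'E'
from h import *
import cv2
s=env.sense();print(s["ee_pos"],corner(.1),s["t"],np.round(s["tcp_rot"],2).tolist(),s["gripper_width"])
p,d=viewer.read_camera("side");P=cloud("side",p,d)
m=(d>0)&(abs(P[...,0]-.55)<.06)&(abs(P[...,1]-.2)<.12)&(P[...,2]>.1)&(P[...,2]<.3)
f_=p.astype(int);g=m&(f_.max(-1)-f_.min(-1)<40)
q=P[g];
for lo in np.arange(.11,.3,.01):
    k=q[(q[:,2]>=lo)&(q[:,2]<lo+.01)]
    if len(k):print(round(lo,2),len(k),k.min(0).round(3),k.max(0).round(3))
i=viewer.camera_info("side");K=np.array(i["intrinsics"])
def px(X):
    c=np.array(i["rotation"]).T@(np.array(X)-i["eye"]);return [K[0,2]+K[0,0]*c[0]/-c[2],K[1,2]-K[1,1]*c[1]/-c[2]]
print(px(s["ee_pos"]),px([.556,.208,.16]))
o,w=analyse("side",p,d);print(w.max(0))
E
```

```text
[0.56540635 0.20874916 0.13337881] [0.56541957 0.20878952 0.13344921] 9.025 [[-1.0, -0.05, -0.0], [-0.05, 1.0, -0.0], [0.0, -0.0, -1.0]] 0.0006904395986288769
0.11 3 [0.541 0.19  0.118] [0.545 0.192 0.119]
0.12 27 [0.538 0.188 0.121] [0.551 0.22  0.13 ]
0.13 27 [0.542 0.197 0.131] [0.555 0.211 0.14 ]
0.14 26 [0.547 0.198 0.141] [0.56  0.214 0.15 ]
0.15 35 [0.55  0.194 0.15 ] [0.564 0.216 0.16 ]
0.16 8 [0.553 0.199 0.16 ] [0.558 0.21  0.162]
0.17 22 [0.554 0.192 0.172] [0.573 0.219 0.18 ]
0.18 45 [0.554 0.19  0.18 ] [0.573 0.217 0.19 ]
0.19 45 [0.554 0.189 0.19 ] [0.573 0.21  0.2  ]
0.2 50 [0.553 0.188 0.2  ] [0.573 0.218 0.21 ]
0.21 53 [0.553 0.188 0.21 ] [0.574 0.216 0.22 ]
0.22 44 [0.554 0.186 0.22 ] [0.574 0.212 0.229]
0.23 1 [0.561 0.188 0.231] [0.561 0.188 0.231]
0.26 167 [0.529 0.118 0.26 ] [0.599 0.296 0.27 ]
0.27 227 [0.529 0.116 0.27 ] [0.599 0.292 0.28 ]
0.28 250 [0.529 0.113 0.28 ] [0.6   0.298 0.29 ]
0.29 220 [0.529 0.109 0.29 ] [0.598 0.295 0.3  ]
[np.float64(292.6542731123451), np.float64(187.34389017102956)] [np.float64(287.6717382058224), np.float64(176.54973058751833)]
[0.60193741 0.2524623  0.51460979]
```

The depth data puts the true fingertips at z≈0.171 while the state reports 0.133, a 38 mm discrepancy; x and y agree. I'll check whether the same offset shows in the start picture.

```bash
python3 - <<'E'
from h import *
z=np.load("pics/side0.npz");P=cloud("side",z["p"],z["d"]);d=z["d"]
m=(d>0)&(abs(P[...,0]-.255)<.12)&(abs(P[...,1]-.598)<.12)&(P[...,2]>.1)&(P[...,2]<.33)
q=P[m]
for lo in np.arange(.1,.33,.01):
    k=q[(q[:,2]>=lo)&(q[:,2]<lo+.01)]
    if len(k):print(round(lo,2),len(k),k.min(0).round(3),k.max(0).round(3))
# now: lift, re-check fingertip height vs reported
import cv2
s=env.sense();env.movel(np.array(s["ee_pos"])+[-.05,0,.03],rate=.15)
s=env.sense();p,d=viewer.read_camera("side");P=cloud("side",p,d)
x,y,_=s["ee_pos"];f_=p.astype(int)
m=(d>0)&(abs(P[...,0]-x)<.025)&(abs(P[...,1]-y)<.03)&(P[...,2]>.12)&(f_.max(-1)-f_.min(-1)<40)&(P[...,2]<.26)
zz=np.sort(P[m][:,2]);print(s["ee_pos"],zz[:8],s["t"]);
q=P[m];q=q[q[:,2]>.16];print(q.min(0),q.max(0))
E
```

```text
0.1 151 [0.244 0.645 0.1  ] [0.354 0.715 0.11 ]
0.11 144 [0.243 0.645 0.11 ] [0.353 0.677 0.12 ]
0.12 157 [0.244 0.647 0.12 ] [0.354 0.717 0.13 ]
0.13 149 [0.244 0.645 0.13 ] [0.353 0.676 0.14 ]
0.14 157 [0.245 0.648 0.14 ] [0.354 0.713 0.15 ]
0.15 151 [0.244 0.646 0.15 ] [0.354 0.716 0.16 ]
0.16 170 [0.244 0.646 0.16 ] [0.354 0.712 0.17 ]
0.17 154 [0.243 0.646 0.17 ] [0.354 0.711 0.18 ]
0.18 182 [0.246 0.648 0.18 ] [0.353 0.717 0.19 ]
0.19 268 [0.25  0.651 0.19 ] [0.349 0.717 0.2  ]
0.2 89 [0.267 0.662 0.2  ] [0.337 0.715 0.21 ]
0.21 96 [0.224 0.537 0.21 ] [0.318 0.698 0.22 ]
0.22 153 [0.222 0.537 0.22 ] [0.318 0.716 0.23 ]
0.23 99 [0.223 0.536 0.23 ] [0.315 0.71  0.24 ]
0.24 79 [0.221 0.532 0.24 ] [0.287 0.649 0.25 ]
0.25 84 [0.221 0.533 0.25 ] [0.287 0.651 0.26 ]
0.26 84 [0.221 0.535 0.26 ] [0.288 0.649 0.27 ]
0.27 95 [0.22  0.532 0.27 ] [0.288 0.652 0.28 ]
0.28 91 [0.219 0.528 0.28 ] [0.289 0.654 0.29 ]
0.29 60 [0.218 0.53  0.29 ] [0.295 0.653 0.3  ]
0.3 149 [0.193 0.503 0.3  ] [0.315 0.668 0.31 ]
0.31 273 [0.192 0.5   0.31 ] [0.316 0.667 0.32 ]
0.32 240 [0.189 0.498 0.32 ] [0.318 0.672 0.33 ]
[0.51594159 0.20893586 0.16381038] [0.12160202 0.12231541 0.12238117 0.12339737 0.12362987 0.1239627
 0.12454305 0.12556367] 9.6167
[0.50380272 0.18694173 0.20244785] [0.52587137 0.22066597 0.25932411]
```

The offset is constant at about +38 mm, in the start picture as well, so I'll correct for it and redo the arc. The final press will be guided by force.

```bash
cat >> h.py <<'E'
OFF=np.array([0,0,-.038])
E
python3 - <<'E'
from h import *
import cv2
s0=corner(1.35)-.012*f
env.movel(s0+[0,0,.03]+OFF,rate=.15);env.movel(s0+OFF,rate=.1);env.pause(.1)
b=np.mean([F() for _ in range(5)],0);print("base",b.round(2))
for th in np.arange(1.3,.09,-.15):
    env.movel(corner(th)+OFF,rate=.04);w=F()-b;print(round(th,2),w.round(2))
    if np.linalg.norm(w)>6:print("stop");break
print(env.sense()["t"])
p,d=viewer.read_camera("side")
u,v=290,201;cv2.imwrite("pics/mid2.png",cv2.resize(p[v-70:v+50,u-60:u+60],(400,400))[:,:,::-1])
E
```

```text
base [-0.38  0.27  0.5 ]
1.3 [ 0.57 -0.73 -0.63]
1.15 [ 0.43  1.   -0.52]
1.0 [-0.27  0.17  0.18]
0.85 [ 0.11  0.54 -0.24]
0.7 [-0.09 -0.98 -0.43]
0.55 [ 0.33 -1.33 -0.51]
0.4 [ 0.78 -0.51  0.23]
0.25 [ 0.31  0.18 -0.71]
0.1 [ 0.62  0.14 -0.74]
13.225
```

View pics/mid2.png

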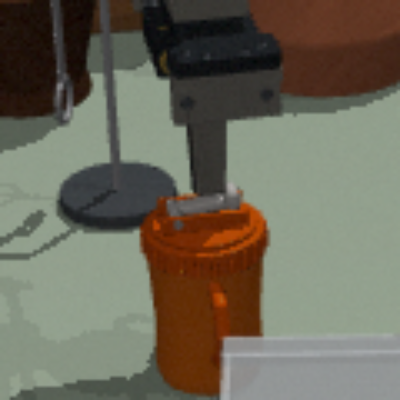

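The spout is folded nearly level under the fingertips and the cup hasn't moved. Next is the centred press under force control.

```bash
python3 - <<'E'
from h import *
import cv2
def avg(n=6):
    o=[]
    for _ in range(n): env.pause(.02);o.append(F())
    return np.mean(o,0)
p=np.array(env.sense()["ee_pos"]);env.movel(p+[0,0,.008],rate=.06)
T=H+f*.036; T[2]=.1365
env.movel(T+OFF,rate=.06);b=avg(10);print("base",b.round(2))
for z in np.arange(.1345,.1235,-.0005):
    T[2]=z;env.movel(T+OFF,rate=.03);w=avg()-b;print(round(z,4),w.round(2),round(env.sense()["ee_pos"][2]-OFF[2],4))
    if w[2]>5.5:break
print(env.sense()["t"])
T[2]=.20;env.movel(T+OFF,rate=.12);T[2]=.26
env.movel(T+OFF+[-.16,.0,0],rate=.25);print(env.sense()["t"],env.sense()["ee_pos"])
im=[]
for c,u,v in(("side",290,201),("top",251,265)):
    p,d=viewer.read_camera(c);im.append(cv2.resize(p[v-70:v+50,u-60:u+60],(400,400))[:,:,::-1])
    o,w=analyse(c,p,d);w=w[w[:,2]<.15];w=w[np.argsort(w[:,0])];print(c)
    for a_ in np.array_split(w,5):
        if len(a_):print(" ",a_.mean(0).round(4),a_[:,2].max().round(4))
    lid=o[(o[:,2]>.105)&(o[:,2]<.117)];print(cv2.minEnclosingCircle(lid[:,:2].astype(np.float32)))
cv2.imwrite("pics/end.png",np.hstack(im))
E
```

```text
base [ 0.28  0.09 -0.06]
0.1345 [-0.26 -0.01  0.05] 0.1345
0.134 [ 0.03 -0.16  0.25] 0.134
0.1335 [-0.56 -0.2  -0.01] 0.1335
0.133 [0.1  0.24 0.21] 0.133
0.1325 [-0.66 -0.16  0.11] 0.1325
0.132 [-0.07 -0.16  0.38] 0.132
0.1315 [-0.44  0.13  0.37] 0.1315
0.131 [-0.67 -0.13  0.06] 0.131
0.1305 [-0.04 -0.22  0.27] 0.1305
0.13 [-0.19  0.   -0.07] 0.1299
0.1295 [-0.21 -0.33 -0.18] 0.1295
0.129 [-0.36  0.08  0.17] 0.129
0.1285 [-0.08  0.07  0.68] 0.1286
0.128 [-0.44 -0.14  1.43] 0.1281
0.1275 [-0.6  -0.19  2.78] 0.1276
0.127 [-0.7  -0.13  3.55] 0.1272
0.1265 [-0.96 -0.64  5.14] 0.1268
0.126 [-1.31 -0.7   7.43] 0.1267
20.3917
21.9917 [0.41817309 0.20918851 0.22167647]
side
  [0.5412 0.2019 0.1238] 0.1267
  [0.5497 0.2044 0.1246] 0.1269
  [0.5609 0.2051 0.1238] 0.1263
  [0.572  0.2044 0.1256] 0.1284
  [0.5795 0.2039 0.1276] 0.1309
((0.5583993792533875, 0.20577943325042725), 0.04071737080812454)
top
  [0.5412 0.2085 0.1256] 0.1295
  [0.549  0.2075 0.1258] 0.1292
  [0.5598 0.2079 0.1254] 0.1297
  [0.5706 0.2089 0.1257] 0.1315
  [0.5789 0.2089 0.1291] 0.1344
((0.5595335364341736, 0.20895491540431976), 0.040188342332839966)
```

View pics/end.png

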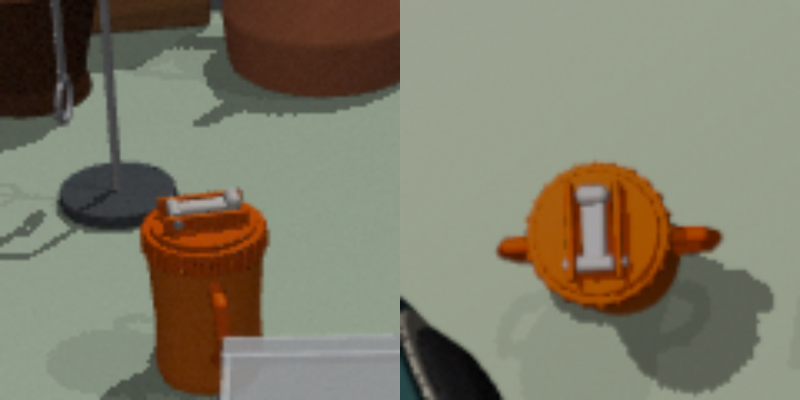

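The spout lies level in its groove: the bar top is at about 0.1255 m and the lip top at about 0.130 m. The press met a firm stop, the cup hasn't moved, and the hand is clear.

```bash
python3 -c "
from station import *
print(workorder.finish_job())"
```

```text
the job is handed in; nothing more can be done
None
```

The orange cup's spout is folded fully home (press peaked at about 7 N against the stop), the cup still stands in place, the hand is clear and the job was handed in at about 22 s; the first pass missed because the reported TCP height read 38 mm too low, which I corrected from the depth images.

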